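# Stroke test of a curved touch strip on a sprung test stand

## Task

Check the curved touch strip on the white front panel: with the gripper's fingertips, lightly stroke along the strip from the green end to the red end, touching all five coloured pads in order, then take the hand away. Keep the touch light enough that the sprung tray under the panel never goes down to its stop. Do not pick up or shift the panel, the loose knob on it, or the things standing around.

Things in the scene. Friction and masses are not known exactly. Their poses are not given: they have to be found in the camera images.
- pad1: touch pad 1 of 5, green, white dot at its middle: flat, 24 mm across the strip, 37 mm along it, 4 mm thick; origin at the centre of its underside, the top to be touched 4 mm above; y along the strip from green to red, x to the outside of the curve, z up. Pads are fixed to the panel, equally high, on a curve of 150 mm radius, 40 mm dot to dot, gaps 2 to 7 mm.
- pad2: touch pad 2 of 5, first blue, white dot at its middle: flat, 24 mm across the strip, 37 mm along it, 4 mm thick; origin at the centre of its underside, the top to be touched 4 mm above; y along the strip from green to red, x to the outside of the curve, z up. Fixed to the panel.
- pad3: touch pad 3 of 5, middle blue, white dot at its middle: flat, 24 mm across the strip, 37 mm along it, 4 mm thick; origin at the centre of its underside, the top to be touched 4 mm above; y along the strip from green to red, x to the outside of the curve, z up. Fixed to the panel.
- pad4: touch pad 4 of 5, last blue, white dot at its middle: flat, 24 mm across the strip, 37 mm along it, 4 mm thick; origin at the centre of its underside, the top to be touched 4 mm above; y along the strip from green to red, x to the outside of the curve, z up. Fixed to the panel.
- pad5: touch pad 5 of 5, red, white dot at its middle: flat, 24 mm across the strip, 37 mm along it, 4 mm thick; origin at the centre of its underside, the top to be touched 4 mm above; y along the strip from green to red, x to the outside of the curve, z up. Fixed to the panel.
- panel: white front panel of a machine, 120 x 240 x 10 mm, 0.35 kg, loose, lying in the sprung tray with 2 mm of play all round; origin at the centre of its underside, y along its length from the green end to the red end, z up. The stand below it may be turned any way on the bench
- tray_top (a point): centre of the tray's floor, on which the panel lies: an aluminium tray 136 x 256 mm with a rim 6 mm high, on springs over a fixed grey stand 150 x 270 x 22 mm; about 45 mm above the bench when up
- tray (a joint): how far the tray has sunk straight down on its springs, m: 0 up (at rest), 0.012 on its stop. A downward push of about 2 N on the panel begins to sink it, each further 1 N sinks it 2.5 mm, about 7 N puts it on the stop; it rises by itself when let go
- knob: black round knob, 30 mm across, 18 mm tall, 40 g, standing loose on the panel on the inner side of the curve; origin at the centre of its underside. Bystander
- label_roll: roll of white labels on its side face, 84 mm outside, 38 mm hole, 50 mm tall, loose on the bench; origin at the centre of its underside. Bystander
- jar: white jar with a red cap, 44 mm across, 75 mm tall, loose on the bench; origin at the centre of its underside. Bystander
- driver: screwdriver with an orange handle, 160 mm long, lying loose on the bench; x along it. Bystander

How it is judged:
On the way, in this order (a step that is already met when the one before it is completed fails the run):
1. the fingertips touch the green pad (contact force between the fingers and pad1 above 0.3 N), for 0.15 s.
2. the fingertips touch the first blue pad and have left the one before (contact force between the fingers and pad2 above 0.3 N and contact force between the fingers and pad1 below 0.05 N), for 0.15 s.
3. the fingertips touch the middle blue pad and have left the one before (contact force between the fingers and pad3 above 0.3 N and contact force between the fingers and pad2 below 0.05 N), for 0.15 s.
4. the fingertips touch the last blue pad and have left the one before (contact force between the fingers and pad4 above 0.3 N and contact force between the fingers and pad3 below 0.05 N), for 0.15 s.
5. the fingertips touch the red pad and have left the one before (contact force between the fingers and pad5 above 0.3 N and contact force between the fingers and pad4 below 0.05 N), for 0.15 s.
At the end, for the whole second after the job is handed in: All five pads touched in order; panel at rest in its tray (6 mm sideways, 3 mm in height), tray up (sunk under 3 mm), knob standing on the panel, roll and jar within 15 mm and screwdriver within 20 mm of their starts (value of joint tray below 0.003 m and z of panel in the frame of tray_top between -0.003 and 0.003 m and horizontal distance between panel and tray_top below 0.006 m and linear speed of panel below 0.02 m/s and distance between knob and panel below 0.09 m and z of knob in the frame of panel between 0.007 and 0.013 m and angle between knob's own z axis and vertical below 0.1 rad and distance of each of label_roll, jar from where it was at the start of the episode below 0.015 m and distance of driver from where it was at the start of the episode below 0.02 m).
It fails at once if the tray is pressed down to its stop (sunk more than 11 mm) (value of joint tray above 0.011 m).
It fails at once if the panel is lifted out of its tray (more than 5 mm) or tipped (z of panel in the frame of tray_top above 0.005 m or angle between panel's own z axis and vertical above 0.06 rad).
It fails at once if the knob on the panel is lifted (more than 5 mm off the panel), tipped or pushed 20 mm (z of knob in the frame of panel above 0.015 m or angle between knob's own z axis and vertical above 0.3 rad or distance of knob from where it was at the start of the episode above 0.02 m).
It fails at once if the label roll, jar or screwdriver is moved or tipped (distance of any of label_roll, jar from where it was at the start of the episode above 0.015 m or angle between jar's own z axis and vertical above 0.3 rad or distance of driver from where it was at the start of the episode above 0.02 m).
It also fails if it takes over 43 s, if anything falls off the work surface, if the arm or the gripper's body presses on something with over 40 N, if the wrist force passes 120 N, or if a joint passes its speed limit or range.

## Robot

A 7-joint arm with a two-finger parallel gripper is mounted at the origin on the work surface. World frame = base frame: x ahead of the robot, y to its left, z up, the work surface at z = 0. Lengths are in m, angles in rad, forces in N, time in s.
With the tool pointing down it reaches from about 0.4 to 0.85 m from the base axis. Payload 4.5 kg.
Tool frame: the origin (TCP) lies on the centre line of the jaws, within the pads' length; the fingertips stand 8 mm ahead of it and the grasp point (between the pads) lies 11 mm behind it; z points along the fingers, x is the direction in which the jaws open and shut, and the axes are right-handed (so a half turn about z gives the same grasp; the last joint's range is limited). The gripper opens to 88 mm and grips with 3 to 60 N. Pads are 18 mm wide; open, the fingers measure 123 mm over their backs; the gripper's body (75 mm by 187 mm) begins 45 mm behind the grasp point.
Start: joints at [1.282, 0.689, -0.195, 1.565, 0.157, 0.902, -0.215], TCP at [0.198, -0.593, 0.247] pointing down, gripper open.
Joint ranges: [-3.01, 3.01], [-0.46, 2.08], [-1.47, 1.51], [0.13, 2.56], [-1, 4.14], [0.04, 2.09], [-2.66, 2.66]. Speed limits (rad/s): [2.57, 2.57, 3.14, 3.14, 3.14, 3.14, 3.14].

## Interface

Orientations are given as a unit quaternion [x, y, z, w].
In Python, from plant import r gives the robot as it stands.
- The arm moves only by the shell command python3 -m pendant 'ROWS' [FORCE]. ROWS is JSON, a list of rows, each a list of 3 entries, a list of its own where there are three numbers: the turn, a rotation vector about the tool's x, y, z in rad, then the shift along the tool's x, y, z in m, then the opening, from 0 (shut) to 1 (fully open). In form: [[[wx, wy, wz], [tx, ty, tz], claw], ...]. A call has 1 to 10 rows; each row is the pose to reach, as a shift and turn from the pose commanded when the call began, along the tool's axes at that moment; what a row does not reach only later rows make up. A row lasts 1/10 s, in which the tool goes at most 50 mm and 8.59 degrees, less where a joint would pass 70% of its speed; a pose out of reach is approached as far as the arm can. A call with a gripper value outside its range is refused whole. The fingers move at their own pace and stop on an object; FORCE is the grip in N (left out, the last holds). Time passes only in rows, so rows that repeat a pose let the fingers close. It gives the time, the measured TCP pose, the force and the opening at its end, in the units of the state.
- r.get_state(): the state, without advancing time (a new reading comes with each control period).
- r.snapshot(name): name is "side" or "top"; returns a dict with "image" (420x560x3 uint8, red, green, blue), "mtx" (3x3 intrinsics, pixels), "R" (3x3) and "t" (3): a world point X has camera coordinates R X + t. Camera axes: x right, y down, z forward; pixel columns grow to the right and rows downward; lengths in m; the calibration is good to about 2 mm. A picture is of the moment at which its call begins. There is no depth.
- r.finish_job(): hands the job in, once; it reports no verdict.
The state is a dict: "clock": time; "q": joint angles; "qd": joint speeds; "joint_torque": joint torques, N m; "tool_pos": TCP position; "eef_rot": TCP orientation; "contact_force": force on the tool from outside, world axes, zero at the start; "moment": the same for the moment, N m; "opening": opening from 0.0 (shut) to 1.0 (fully open).
Only numpy, scipy, OpenCV 4.12 (cv2) and the standard library are available. Lean on these libraries where they do the work, as an engineer would, in place of code of your own. Each camera call takes 0.05 s, during which the arm holds its last target. There are 200 camera calls.

## Working session

There is one attempt and no reset: what is moved stays moved. The work goes in short steps, Python scripts to look and compute and a shell command to move; the robot and the scene stay as the last step left them, time stands still between calls to the robot, and variables do not carry over. Pictures are saved under pics/ and viewed, about 8 in all and at most 12, crops included, and the job is handed in when it is done.

```bash
mkdir -p pics; ls
python3 - <<'E'
from plant import r
import cv2
for n in ("top","side"):
    s=r.snapshot(n); cv2.imwrite(f"pics/{n}0.png",s["image"][:,:,::-1]); print(n,s["mtx"].round(1).tolist(),s["R"].round(3).tolist(),s["t"].round(3).tolist())
s=r.get_state(); print({k:s[k] for k in ("clock","q","tool_pos","eef_rot","contact_force","opening")})
E
```

```text
pics
top [[522.0, 0.0, 271.0], [0.0, 522.0, 202.5], [0.0, 0.0, 1.0]] [[-0.017, -1.0, -0.021], [-0.984, 0.02, -0.175], [0.176, 0.018, -0.984]] [0.068, 0.565, 0.865]
side [[432.6, 0.0, 280.5], [0.0, 432.6, 211.5], [0.0, 0.0, 1.0]] [[-0.884, -0.467, 0.018], [-0.365, 0.666, -0.651], [0.292, -0.582, -0.759]] [0.511, 0.214, 0.731]
{'clock': 0.1, 'q': array([ 1.2818181 ,  0.68992778, -0.19451618,  1.56622316,  0.15732273,
        0.90249824, -0.21509605]), 'tool_pos': array([ 0.1980302 , -0.5922191 ,  0.24597735]), 'eef_rot': array([ 8.11568326e-01, -5.84256930e-01, -7.12945375e-04, -4.28432430e-04]), 'contact_force': array([-0.28930628,  0.56378462, -0.175959  ]), 'opening': 0.9971149206523817}
```

View pics/top0.png

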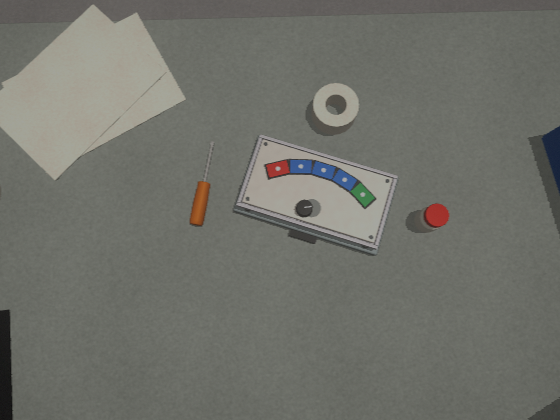

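View pics/side0.png

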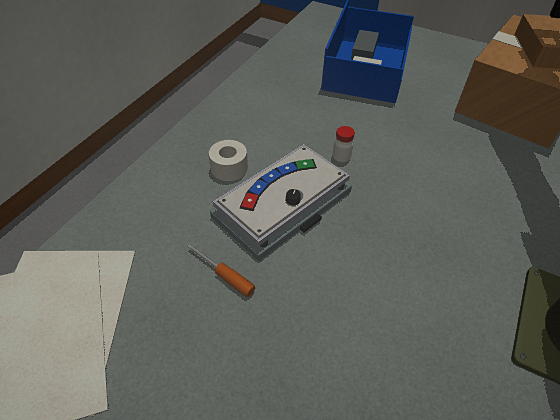

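Top view: green pad (363,195), blues (345,180), (323,170), (301,167), red (278,169), knob (304,208), roll (335,105), jar (435,215), screwdriver (203,200). Side view: green (306,164), blues (288,168), (271,176), (259,186), red (250,200). The arm is out of view in both. Next I triangulate the dots.

```bash
cat > h.py <<'E'
import numpy as np, cv2
from scipy.optimize import least_squares
from plant import r
def ray(s,p,z):
    d=s["R"].T@np.linalg.inv(s["mtx"])@[*p,1]; c=-s["R"].T@s["t"]; return c+d*(z-c[2])/d[2]
def dot(img,p):
    x,y=p; k=5; w=img[y-k:y+k+1,x-k:x+k+1].astype(float).min(2); w=np.clip(w-(w.min()+.35*(w.max()-w.min())),0,None)
    Y,X=np.mgrid[-k:k+1,-k:k+1]; w=w*(X**2+Y**2<=12)
    return np.array([x+(w*X).sum()/w.sum(),y+(w*Y).sum()/w.sum()])
def proj(s,P):
    c=P@s["R"].T+s["t"]; c=c@s["mtx"].T; return c[:,:2]/c[:,2:]
seed={"top":[(363,195),(345,180),(323,170),(301,167),(278,169)],"side":[(306,164),(288,168),(271,176),(259,186),(250,200)]}
E
python3 - <<'E'
from h import *
np.set_printoptions(precision=4,suppress=True)
S={n:r.snapshot(n) for n in seed}
D={n:np.array([dot(S[n]["image"],p) for p in seed[n]]) for n in seed}
print(D)
for n in D: print(n,np.array([ray(S[n],p,.059) for p in D[n]])[:,:2])
P=[]
for i in range(5):
    M=[S[n]["mtx"]@np.c_[S[n]["R"],S[n]["t"]] for n in ("top","side")]
    h=cv2.triangulatePoints(M[0],M[1],D["top"][i],D["side"][i])[:,0]; P.append(h[:3]/h[3])
print(np.array(P)); P=np.array(P); print(np.linalg.norm(np.diff(P,axis=0),axis=1))
# arc fit: centre, start angle, z
a=2*np.arcsin(20/150)
def pts(v):
    t=v[2]+a*np.arange(5); return np.c_[v[0]+.15*np.cos(t),v[1]+.15*np.sin(t),np.full(5,v[3])]
f=lambda v:np.r_[np.concatenate([(proj(S[n],pts(v))-D[n]).ravel() for n in S]),(v[3]-.059)/.002]
best=min((least_squares(f,[.5,-.02,t0,.059]) for t0 in (-2,-1,0,1,2,3)),key=lambda o:o.cost)
print(best.x,best.cost,best.fun); print(pts(best.x)); v=best.x; t=v[2]+a*np.arange(5); print("radial deg",np.degrees(t))
print("tops: knob",ray(S["top"],(304,208),.073),"roll",ray(S["top"],(335,105),.05),"jar",ray(S["top"],(435,215),.075),"driver",ray(S["top"],(212,142),.01),ray(S["top"],(197,224),.02))
from scipy.spatial.transform import Rotation as Ro
s=r.get_state(); print(s["clock"],s["tool_pos"],Ro.from_quat(s["eef_rot"]).as_matrix())
E
```

```text
{'top': array([[362.289 , 194.1135],
       [344.1582, 179.3262],
       [323.1302, 169.6046],
       [300.3326, 165.8812],
       [277.4839, 168.1826]]), 'side': array([[304.6627, 163.0477],
       [286.7088, 167.3915],
       [270.8112, 175.1546],
       [258.1896, 186.0964],
       [249.305 , 199.6991]])}
top [[ 0.5766 -0.1012]
 [ 0.6036 -0.0709]
 [ 0.6218 -0.0349]
 [ 0.6294  0.0049]
 [ 0.6261  0.0451]]
side [[ 0.5752 -0.1023]
 [ 0.6024 -0.0721]
 [ 0.6204 -0.0358]
 [ 0.6276  0.0037]
 [ 0.6245  0.044 ]]
[[ 0.5758 -0.1012  0.06  ]
 [ 0.6027 -0.0709  0.0602]
 [ 0.6209 -0.035   0.0599]
 [ 0.6283  0.0047  0.06  ]
 [ 0.6251  0.0449  0.0599]]
[0.0405 0.0403 0.0403 0.0403]
[0.4785 0.0131 5.4223 0.0597] 1.3865618244660318 [-0.2234  0.139   0.0101  0.3131  0.1116  0.5657  0.3632  0.524   0.5263
  0.3699 -0.7497  0.056  -0.4849  0.0743 -0.2909  0.0035 -0.4274 -0.1582
 -0.3916 -0.3081  0.3263]
[[ 0.5763 -0.1007  0.0597]
 [ 0.6029 -0.0708  0.0597]
 [ 0.6206 -0.035   0.0597]
 [ 0.6283  0.0043  0.0597]
 [ 0.6252  0.0442  0.0597]]
radial deg [310.673  325.9975 341.322  356.6466 371.9711]
tops: knob [0.5519 0.0012 0.073 ] roll [ 0.7436 -0.0612  0.05  ] jar [ 0.5352 -0.2192  0.075 ] driver [0.6913 0.1671 0.01  ] [0.5353 0.1925 0.02  ]
0.2 [ 0.1981 -0.5924  0.2463] [[ 0.3172 -0.9484 -0.0004]
 [-0.9484 -0.3172  0.001 ]
 [-0.0011  0.0001 -1.    ]]
```

The dots agree: 40.3 mm spacing, top at z≈0.0597 (0.059 expected), 150 mm arc fits within 1 px. I'll shut the jaws, turn the 35 mm side of the fingers radially across the strip, and go over the green dot.

```bash
python3 -m pendant '[[[0,0,-0.02],[-0.015,-0.022,0.002],0],[[0,0,-0.05],[-0.035,-0.052,0.004],0],[[0,0,-0.08],[-0.055,-0.082,0.006],0],[[0,0,-0.1],[-0.075,-0.112,0.008],0],[[0,0,-0.13],[-0.097,-0.144,0.01],0],[[0,0,-0.15],[-0.119,-0.176,0.012],0],[[0,0,-0.17],[-0.141,-0.209,0.014],0],[[0,0,-0.19],[-0.163,-0.242,0.018],0],[[0,0,-0.21],[-0.185,-0.275,0.02],0],[[0,0,-0.23],[-0.205,-0.305,0.022],0]]' 10
python3 -m pendant '[[[0,0,-0.03],[-0.02,-0.03,0.004],0],[[0,0,-0.06],[-0.04,-0.06,0.008],0],[[0,0,-0.09],[-0.06,-0.09,0.012],0],[[0,0,-0.11],[-0.08,-0.12,0.016],0],[[0,0,-0.13],[-0.1,-0.15,0.02],0],[[0,0,-0.15],[-0.12,-0.178,0.022],0],[[0,0,-0.157],[-0.14,-0.204,0.024],0],[[0,0,-0.157],[-0.14,-0.204,0.024],0],[[0,0,-0.157],[-0.14,-0.204,0.024],0]]'
cat > chk.py <<'E'
from h import *
from scipy.spatial.transform import Rotation as Ro
np.set_printoptions(precision=4,suppress=True)
s=r.get_state(); R=Ro.from_quat(s["eef_rot"]).as_matrix(); p=s["tool_pos"]
e=p[:2]-[.4785,.0131]
ang=np.degrees(np.arctan2(e[1],e[0])); yaw=np.degrees(np.arctan2(R[1,0],R[0,0]))
print("t",s["clock"],"pos",p,"arc deg",ang,"yaw",yaw,"rad err",np.hypot(*e)-.15,"tilt z",R[:,2],"F",s["contact_force"],"open",s["opening"],"tip above pad",p[2]-.008-.0597)
E
python3 chk.py; python3 -c "
from h import *
for n in seed: cv2.imwrite('pics/%s1.png'%n,r.snapshot(n)['image'][:,:,::-1])"
```

```text
clock: 1.2
tool_pos: [0.4236, -0.2998, 0.2246]
eef_rot: [0.874, -0.487, 0.0, -0.0]
contact_force: [0.2, -0.4, -0.0]
opening: 0.117
clock: 2.1
tool_pos: [0.5226, -0.0747, 0.2005]
eef_rot: [0.909, -0.417, -0.0, 0.0]
contact_force: [-0.9, -0.0, -0.8]
opening: 0.007
t 2.1 pos [ 0.5226 -0.0747  0.2005] arc deg -63.35200415161254 yaw -49.227810610437594 rad err -0.05175733729221971 tilt z [-0.0005 -0.0002 -1.    ] F [-0.9115 -0.0274 -0.7884] open 0.007478325377592993 tip above pad 0.1328473605655991
```

View pics/side1.png

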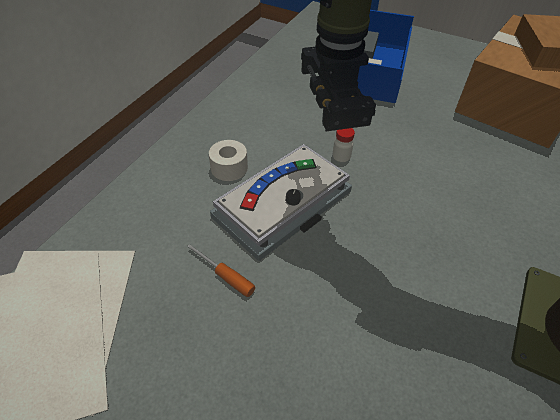

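Side view: the shut gripper hangs above the panel at about (345,110). Everything else is unmoved. I'm short of the dot because I used the first call's axes in the second, so I correct that now and come down to 20 mm above the pad.

```bash
python3 -m pendant '[[[0,0,0],[0.018,-0.008,0.01],0],[[0,0,0],[0.037,-0.016,0.03],0],[[0,0,0],[0.055,-0.024,0.05],0],[[0,0,0],[0.055,-0.024,0.07],0],[[0,0,0],[0.055,-0.024,0.09],0],[[0,0,0],[0.055,-0.024,0.103],0],[[0,0,0],[0.055,-0.024,0.113],0],[[0,0,0],[0.055,-0.024,0.113],0],[[0,0,0],[0.055,-0.024,0.113],0]]'
python3 chk.py; python3 -c "
from h import *
I=[cv2.resize(r.snapshot(n)['image'][a:a+140,b:b+190,::-1],None,fx=2,fy=2,interpolation=2) for n,a,b in (('side',100,200),('top',100,230))]
cv2.imwrite('pics/c2.png',cv2.hconcat(I))"
```

```text
clock: 3.1
tool_pos: [0.5769, -0.1016, 0.0882]
eef_rot: [0.909, -0.417, 0.0, -0.0]
contact_force: [0.5, -0.4, 0.5]
opening: 0.005
t 3.1 pos [ 0.5769 -0.1016  0.0882] arc deg -49.38296695873065 yaw -49.34612300219274 rad err 0.0011409725868990195 tilt z [ 0.0007 -0.0002 -1.    ] F [ 0.4924 -0.4237  0.5066] open 0.00537054515896829 tip above pad 0.02047544646520777
```

View pics/c2.png

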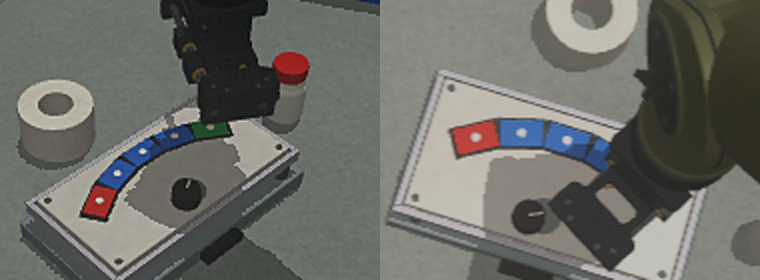

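Crop: the hand is over the green pad (left picture at about (210,125)). Knob, roll and jar are clear of it. Now I descend slowly, watching the force.

```bash
python3 -m pendant '[[[0,0,0],[-0.001,0,0.006],0],[[0,0,0],[-0.001,0,0.012],0],[[0,0,0],[-0.001,0,0.016],0],[[0,0,0],[-0.001,0,0.018],0],[[0,0,0],[-0.001,0,0.018],0]]'
python3 chk.py
python3 -m pendant '[[[0,0,0],[0,0,0.001],0],[[0,0,0],[0,0,0.002],0],[[0,0,0],[0,0,0.003],0],[[0,0,0],[0,0,0.004],0],[[0,0,0],[0,0,0.004],0]]'
python3 chk.py
python3 -m pendant '[[[0,0,0],[0,0,0.001],0],[[0,0,0],[0,0,0.002],0],[[0,0,0],[0,0,0.002],0],[[0,0,0],[0,0,0.002],0]]'
python3 chk.py
```

```text
clock: 3.7
tool_pos: [0.5758, -0.1006, 0.0693]
eef_rot: [0.909, -0.417, -0.0, 0.0]
contact_force: [0.6, -0.4, -0.8]
opening: 0.005
t 3.7 pos [ 0.5758 -0.1006  0.0693] arc deg -49.4551123794714 yaw -49.32976301707238 rad err -0.0003819212118887916 tilt z [-0.0007 -0.     -1.    ] F [ 0.5988 -0.3744 -0.8429] open 0.005282492790169286 tip above pad 0.0015503008403416549
clock: 4.2
tool_pos: [0.5762, -0.1007, 0.0659]
eef_rot: [0.909, -0.417, 0.0, -0.0]
contact_force: [-0.9, 0.4, 1.6]
opening: 0.007
t 4.2 pos [ 0.5762 -0.1007  0.0659] arc deg -49.3587020887503 yaw -49.332142019412125 rad err -6.676192831148176e-05 tilt z [ 0.0004 -0.0001 -1.    ] F [-0.8702  0.4407  1.5505] open 0.007239250204750389 tip above pad -0.0018488919738333873
clock: 4.6
tool_pos: [0.5761, -0.1007, 0.0638]
eef_rot: [0.909, -0.417, 0.0, -0.0]
contact_force: [-0.3, -0.3, 2.7]
opening: 0.005
t 4.6 pos [ 0.5761 -0.1007  0.0638] arc deg -49.36227250803126 yaw -49.3329377461726 rad err -7.464061697887159e-05 tilt z [ 0.0003 -0.0001 -1.    ] F [-0.3319 -0.3002  2.6779] open 0.005371272698473055 tip above pad -0.003902025250867115
```

```bash
python3 -m pendant '[[[0,0,0],[0,0,0.001],0],[[0,0,0],[0,0,0.001],0]]'
python3 - <<'E'
from h import *
F=[]
for i in range(8): r.snapshot("top"); F.append(r.get_state()["contact_force"])
print(np.mean(F,0),np.std(F,0))
E
python3 chk.py
```

```text
clock: 4.8
tool_pos: [0.5762, -0.1007, 0.0627]
eef_rot: [0.909, -0.417, 0.0, -0.0]
contact_force: [-0.2, 0.4, 4.3]
opening: 0.004
[ 0.09578836 -0.0444785   3.97355523] [0.6153374  0.39245178 0.36351966]
t 5.2 pos [ 0.5762 -0.1006  0.0628] arc deg -49.34869180566217 yaw -49.32901488321241 rad err -8.92954327597062e-05 tilt z [ 0.0004 -0.0001 -1.    ] F [0.4795 0.5691 4.0414] open 0.009237437900151869 tip above pad -0.004923809861750693
```

Mean push is 4.0 N at 4.9 mm depth, which matches the spring data (tray sunk about 5 mm of 12). I start the stroke from pad 1 to pad 2.

```bash
python3 -m pendant '[[[0,0,-0.027],[-0.0001,-0.004,0],0],[[0,0,-0.0535],[-0.0002,-0.008,0],0],[[0,0,-0.080],[-0.0005,-0.012,0],0],[[0,0,-0.107],[-0.0009,-0.016,0],0],[[0,0,-0.134],[-0.0013,-0.02,0],0],[[0,0,-0.1605],[-0.0019,-0.0239,0],0],[[0,0,-0.187],[-0.0026,-0.0279,0],0],[[0,0,-0.214],[-0.0034,-0.0319,0],0],[[0,0,-0.241],[-0.0043,-0.0358,0],0],[[0,0,-0.2675],[-0.0053,-0.0396,0],0]]'
python3 chk.py; python3 -c "
from h import *
F=[]
for i in range(6): r.snapshot('top'); F.append(r.get_state()['contact_force'])
print(np.mean(F,0))
cv2.imwrite('pics/side3.png',cv2.resize(r.snapshot('side')['image'][100:280,180:380,::-1],None,fx=3,fy=3,interpolation=2))"
```

```text
clock: 6.2
tool_pos: [0.6029, -0.0706, 0.0628]
eef_rot: [0.957, -0.291, 0.0, 0.0]
contact_force: [-2.0, -2.6, 4.0]
opening: 0.005
t 6.2 pos [ 0.6029 -0.0706  0.0628] arc deg -33.92572188573955 yaw -33.87677463013144 rad err -7.399363236523793e-05 tilt z [ 0.0003 -0.0001 -1.    ] F [-2.0352 -2.564   4.0209] open 0.005465719323974549 tip above pad -0.004948294192845391
[-0.5575944  -0.67666173  3.89192046]
```

View pics/side3.png

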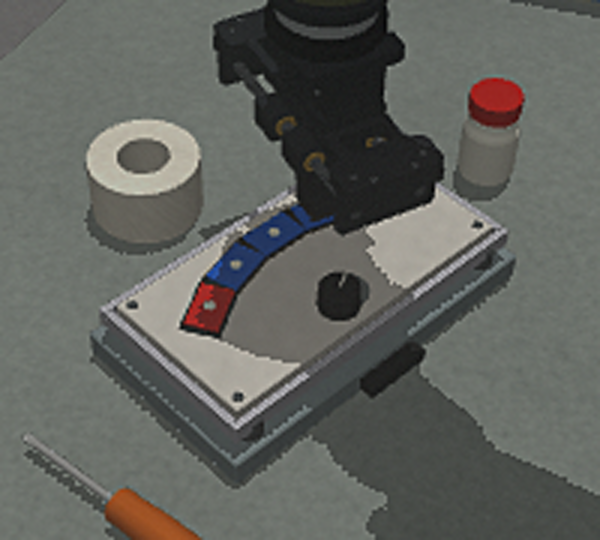

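Crop: the tips are on pad 2, the panel is level in its tray, and the knob (340,295), roll and jar are unmoved. Push is still 3.9 N, with the drag as expected from friction. I go on.

```bash
python3 -m pendant '[[[0,0,-0.027],[-0.0001,-0.004,0],0],[[0,0,-0.0535],[-0.0002,-0.008,0],0],[[0,0,-0.080],[-0.0005,-0.012,0],0],[[0,0,-0.107],[-0.0009,-0.016,0],0],[[0,0,-0.134],[-0.0013,-0.02,0],0],[[0,0,-0.1605],[-0.0019,-0.0239,0],0],[[0,0,-0.187],[-0.0026,-0.0279,0],0],[[0,0,-0.214],[-0.0034,-0.0319,0],0],[[0,0,-0.241],[-0.0043,-0.0358,0],0],[[0,0,-0.2675],[-0.0053,-0.0396,0],0]]'
python3 -m pendant '[[[0,0,0],[0,0,0],0],[[0,0,0],[0,0,0],0],[[0,0,0],[0,0,0],0]]'; python3 chk.py
```

```text
clock: 7.55
tool_pos: [0.6206, -0.0347, 0.0628]
eef_rot: [0.987, -0.161, 0.0, 0.0]
contact_force: [-0.9, -3.7, 3.0]
opening: 0.007
clock: 7.85
tool_pos: [0.6209, -0.0337, 0.0629]
eef_rot: [0.987, -0.162, 0.0, -0.001]
contact_force: [0.5, 0.4, 4.5]
opening: 0.009
t 7.85 pos [ 0.6209 -0.0337  0.0629] arc deg -18.212018166017252 yaw -18.644807805073423 rad err -0.00012769039202192856 tilt z [ 0.0013  0.0017 -1.    ] F [0.464  0.398  4.5275] open 0.009047918605543295 tip above pad -0.004809365708775402
```

```bash
python3 -m pendant '[[[0,0,-0.027],[-0.0001,-0.004,0],0],[[0,0,-0.0535],[-0.0002,-0.008,0],0],[[0,0,-0.080],[-0.0005,-0.012,0],0],[[0,0,-0.107],[-0.0009,-0.016,0],0],[[0,0,-0.134],[-0.0013,-0.02,0],0],[[0,0,-0.1605],[-0.0019,-0.0239,0],0],[[0,0,-0.187],[-0.0026,-0.0279,0],0],[[0,0,-0.214],[-0.0034,-0.0319,0],0],[[0,0,-0.241],[-0.0043,-0.0358,0],0],[[0,0,-0.2675],[-0.0053,-0.0396,0],0]]'
python3 -m pendant '[[[0,0,0],[0,0,0],0],[[0,0,0],[0,0,0],0],[[0,0,0],[0,0,0],0]]'; python3 chk.py;  python3 -c "
from h import *
cv2.imwrite('pics/side4.png',cv2.resize(r.snapshot('side')['image'][100:280,180:380,::-1],None,fx=3,fy=3,interpolation=2))"
```

```text
clock: 8.85
tool_pos: [0.6281, 0.0046, 0.0627]
eef_rot: [1.0, -0.028, 0.0, 0.0]
contact_force: [-1.0, -3.3, 3.8]
opening: 0.004
clock: 9.15
tool_pos: [0.6282, 0.0056, 0.0629]
eef_rot: [1.0, -0.029, 0.0, -0.001]
contact_force: [-1.2, 0.8, 4.1]
opening: 0.007
t 9.15 pos [0.6282 0.0056 0.0629] arc deg -2.8777742823146633 yaw -3.31160992356571 rad err -8.387450054489487e-05 tilt z [ 0.0008  0.0018 -1.    ] F [-1.1957  0.8109  4.0539] open 0.006744074957278952 tip above pad -0.004830302894023218
```

View pics/side4.png

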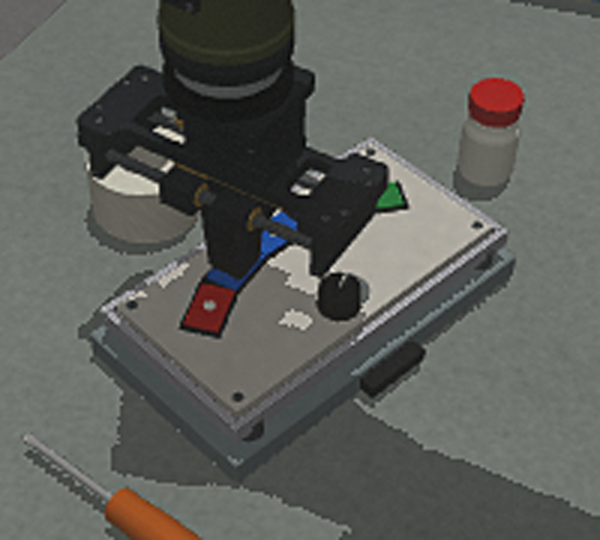

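Crop: the shut fingertips are on pad 4 (about (225,270)), with red next at (208,305). The knob is standing and nothing has moved. Last leg to red, hold, then lift.

```bash
python3 -m pendant '[[[0,0,-0.027],[-0.0001,-0.004,0],0],[[0,0,-0.0535],[-0.0002,-0.008,0],0],[[0,0,-0.080],[-0.0005,-0.012,0],0],[[0,0,-0.107],[-0.0009,-0.016,0],0],[[0,0,-0.134],[-0.0013,-0.02,0],0],[[0,0,-0.1605],[-0.0019,-0.0239,0],0],[[0,0,-0.187],[-0.0026,-0.0279,0],0],[[0,0,-0.214],[-0.0034,-0.0319,0],0],[[0,0,-0.241],[-0.0043,-0.0358,0],0],[[0,0,-0.2675],[-0.0053,-0.0396,0],0]]'
python3 -m pendant '[[[0,0,0],[0,0,0],0],[[0,0,0],[0,0,0],0],[[0,0,0],[0,0,0],0]]'; python3 chk.py
python3 -m pendant '[[[0,0,0],[0,0,-0.002],0],[[0,0,0],[0,0,-0.004],0],[[0,0,0],[0,0,-0.007],0],[[0,0,0],[0,0,-0.012],0],[[0,0,0],[0,0,-0.025],0],[[0,0,0],[0,0,-0.05],0],[[0,0,0],[0,0,-0.08],0],[[0,0,0],[0,0,-0.11],0],[[0,0,0],[0,0,-0.14],0],[[0,0,0],[0,0,-0.15],0]]'
python3 -m pendant '[[[0,0,0],[-0.03,0,0],0],[[0,0,0],[-0.06,0,0],0],[[0,0,0],[-0.09,0,0],0],[[0,0,0],[-0.12,0,0],0],[[0,0,0],[-0.14,0,0],0],[[0,0,0],[-0.14,0,0],0],[[0,0,0],[-0.14,0,0],0],[[0,0,0],[-0.14,0,0],0]]'
python3 chk.py;  python3 -c "
from h import *
I=[cv2.resize(r.snapshot(n)['image'][a:a+180,b:b+260,::-1],None,fx=1.5,fy=1.5,interpolation=2) for n,a,b in (('side',120,170),('top',80,190))]
cv2.imwrite('pics/c5.png',cv2.hconcat(I))"
```

```text
clock: 10.2
tool_pos: [0.6251, 0.0445, 0.0628]
eef_rot: [0.994, 0.105, 0.0, -0.0]
contact_force: [1.3, -3.5, 3.0]
opening: 0.004
clock: 10.5
tool_pos: [0.6249, 0.0454, 0.0627]
eef_rot: [0.995, 0.105, 0.0, -0.001]
contact_force: [-0.5, 0.4, 3.1]
opening: 0.003
t 10.5 pos [0.6249 0.0454 0.0627] arc deg 12.461079936650835 yaw 12.014737506373198 rad err -9.994109369745874e-05 tilt z [-0.      0.0019 -1.    ] F [-0.5139  0.3829  3.0561] open 0.0033275777073217593 tip above pad -0.004955834480979075
clock: 11.5
tool_pos: [0.6266, 0.0444, 0.2167]
eef_rot: [0.995, 0.104, 0.003, -0.0]
contact_force: [-0.0, 0.8, 0.4]
opening: 0.002
clock: 12.3
tool_pos: [0.4894, 0.0154, 0.2127]
eef_rot: [0.995, 0.104, 0.001, -0.0]
contact_force: [-0.1, -0.2, -0.6]
opening: 0.007
t 12.3 pos [0.4894 0.0154 0.2127] arc deg 11.815942165556821 yaw 11.966703574952732 rad err -0.13884565750677255 tilt z [ 0.0014  0.0006 -1.    ] F [-0.0592 -0.1518 -0.6428] open 0.0069717539235207805 tip above pad 0.1450436586484419
```

View pics/c5.png

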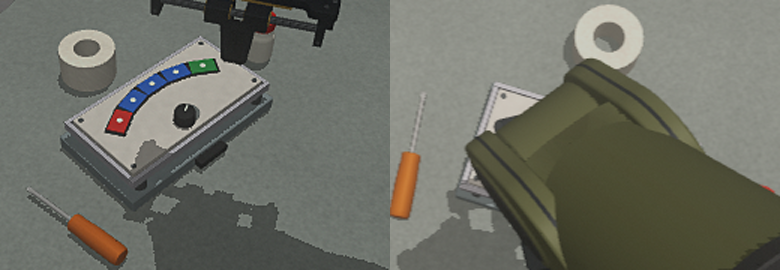

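The hand is clear. The picture shows the panel in its tray, the knob standing at (185,115), and the roll, jar and screwdriver in place. As a last check I compare the dots in the side view with the start, then hand in.

Run:
```python
from h import *
s=r.snapshot("side"); D=np.array([dot(s["image"],p) for p in seed["side"]])
P=np.array([ray(s,p,.0597) for p in D]); a=cv2.imread("pics/side0.png")[:,:,::-1]
Q=np.array([ray(s,dot(a,p),.0597) for p in seed["side"]]); print(((P-Q)*1000).round(1)[:,:2])
d=np.abs(s["image"].astype(int)-a).max(2)
for n,(x,y) in dict(roll=(228,160),knob=(293,197),driver=(235,279)).items(): print(n,(d[y-22:y+22,x-18:x+19]>60).mean().round(3))
r.finish_job(); print("done")
```

```text
[[-0.  0.]
 [ 0. -0.]
 [ 0. -0.]
 [ 0. -0.]
 [-0. -0.]]
roll 0.0
knob 0.0
driver 0.0
the job is handed in; nothing more can be done
done
```

I stroked the strip with the shut fingertips from green to red over all five pads and lifted the hand away. The job was handed in at about 12.4 s of the 43 s allowed; no verdict is reported.

- **Contact:** The steady push was about 4 N on pads 1 and 2, with single readings of 3 to 4.5 N further along. By the spring data and the 5 mm press depth, the tray sank about 5 mm, well short of the 11 mm limit. The tips stayed within about 0.2 mm of the fitted arc. I inferred contact on each pad from tip position and wrist force, because I had no per-pad reading.
- **After lifting:** In the side view, the five dots had moved 0.0 mm from the start, so the panel was back up and in place. The knob, roll and screwdriver showed no image change. I checked the jar only by eye in that view, where the gripper partly hid it.
- **Slip on the way:** One approach move used the wrong tool axes and stopped about 60 mm short of the green dot, high above the panel. I corrected it before descending, and nothing was touched. No checks failed or disagreed.

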